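# Set a tilting drill table on its spacer and load a block against the ledge

### The job

Set up the tilting drill table for a 22.5 degree hole: swing its hinged plate fully open by the handle bar until it stays back on its stops, stand the middle-height spacer from the foam tray upright on the bright strip of the base, and lower the plate gently, without letting it drop, until its roller rests on the spacer. Then lay the thick cedar offcut flat on the sloping plate with a long side snug against the low ledge and one end snug against the end stop, and let go. Leave the other spacers in the tray and everything else where it is.

Things in the scene. Friction and masses are not known exactly. Their poses are not given: they have to be found in the camera images.
- tilt_base: Grey base of the drill table, fixed, 225 x 160 x 16 mm. Origin on its underside near its middle (reaches x -115 to +110 mm, y +/-80 mm). x points level from the hinge end to the handle end (uphill once tilted), y along the hinge, z up. Two 33 mm stop posts stand at the hinge end's corners.
- tilt_plate (a joint): Angle (rad) of the hinged plate (185 x 150 x 10 mm, 0.6 kg): 0 flat as found, grows as the handle end rises, 1.85 open, leaning on the stop posts. Free hinge: above 1.6 it stays open by its weight, below it falls shut. On the middle spacer it reads 0.393. The 16 mm roller under the plate, 170 mm from the hinge, rests on the spacer. Its top face is slippery: a block slides down to the ledge.
- hinge_axis (a point): Point on the hinge axis, middle of its length, 24 mm above the bench; axes as the base's. The plate turns about this y axis.
- plate_handle (a point): Middle of the handle bar: 10 mm round steel, parallel to the hinge, 80 mm free length, on two side arms, with a 45 mm gap between bar and plate. It lies 235 mm from the hinge axis along the plate and 12 mm above it; 36 mm above the bench when flat. Axes are the plate's (x away from the hinge, z out of the top face) and turn with it. The bar may turn in the fingers.
- plate_corner (a point): Point on the plate's top face where the inner faces of ledge and end stop meet. Plate axes: x uphill from the ledge, y along the ledge from the end stop, z out of the face. Ledge: dark bar 10 mm high at x -12 to 0, y -5 to 115 mm. End stop: dark bar 18 mm high at y -10 to 0, x 0 to 50 mm. A seated block has its origin at x 20, y 50, z 0 mm.
- spacer_strip (a point): Centre of the bright strip (36 x 120 mm, long side along the hinge) in the base's top, 16 mm above the bench and 157 mm from the hinge axis; the spacer stands here. Axes as the base's.
- spacer_tray: Fixed wooden tray, 206 x 86 mm, 26 mm high, with a dark foam insert (22 mm high) that has three like pockets in a row along its x axis at x -60, 0 and +60 mm, each 33 x 43 mm, floor 5 mm above the bench. Origin: centre of its underside.
- spacer_middle: The spacer to use: plain aluminium block 30 x 40 x 65 mm, 0.2 kg, standing in one of the tray's pockets (which pocket varies). Origin: centre of its underside; x along its 30 mm side (along the tray's row), y along its 40 mm side, z up.
- spacer_low: Like it but only 44 mm tall; stays in the tray.
- spacer_tall: Like it but 85 mm tall; stays in the tray.
- cedar_block: The workpiece: reddish cedar offcut, the thickest of the offcuts, 40 x 100 x 30 mm, about 0.07 kg, lying flat on the bench. Origin: centre of its underside; x along its 40 mm side, y along its 100 mm side, z up.
- light_offcut: Bystander: pale offcut 60 x 90 x 22 mm. Origin: centre of its underside.
- flap_brush: Bystander: brown flap brush 59 mm across, 92 mm high, shank up. Origin: centre of its underside.
Mind the look-alikes: they are no part of the job. What is shaped like the spacer_middle but purple or red is not meant.

How it is judged:
By the outcome, as a careful person would: the job done as asked, in the order asked, and still so for the second after the job is handed in, with the robot touching nothing.
It also fails if it takes over 72 s, if anything falls off the work surface, if the arm or the gripper's body presses on something with over 40 N, if the wrist force passes 120 N, or if a joint passes its speed limit or range.

### The arm

A 6-joint arm with a two-finger parallel gripper is mounted at the origin on the work surface; the furniture and walls round the work are solid. World frame = base frame: x ahead of the robot, y to its left, z up, the work surface at z = 0. Lengths are in m, angles in rad, forces in N, time in s.
With the tool pointing down it reaches from about 0.2 to 0.875 m from the base axis. Payload 3.4 kg.
Tool frame: the origin (TCP) lies between the finger pads; the fingertips stand 25 mm ahead of it and the grasp point (between the pads) lies 6 mm ahead of it (r.nose_length is the z of the fingertips in the tool frame, in m); z points along the fingers, y is the line along which they close (so a half turn about z gives the same grasp; the last joint's range is limited). The gripper opens to 94 mm and grips with 3 to 60 N. Pads are 16 mm wide; open, the fingers measure 119 mm over their backs; the gripper's body (75 mm by 177 mm) begins 78 mm behind the grasp point.
Start: joints at [-1.388, 0.276, 1.505, -0, 1.361, -0.121], TCP at [0.172, -0.549, 0.199] pointing down, gripper open.
Joint ranges: [-2.89, 2.89], [-0.75, 2.08], [0.22, 2.7], [-1.18, 4.32], [0.11, 2.71], [-2.7, 2.7]. Speed limits (rad/s): [2.57, 2.57, 3.14, 3.14, 3.14, 3.14].

### API

Orientations are given as a unit quaternion [w, x, y, z].
In Python, from plant import r, gripper_to, inverse_kinematics, vision, models, telemetry gives the robot as it stands. Calls block until the motion is done:
- r.move_to(position, orientation): joint-space move of the TCP to a pose.
- r.move_l(position, rot=None, vel=0.15, guard=None): straight line of the TCP; rot=None keeps the orientation; vel is the mean speed in m/s. With guard (N) it stops when the force on the tool has changed by that much, and returns True; else False.
- r.movej(angles): joint-space move.
- gripper_to(opening, f_grip=None): finger opening in m; f_grip is the grip in N (None keeps the last); returns when the fingers have stopped.
- r.hold(seconds).
- inverse_kinematics(position, orientation): joint angles nearest the present ones, or None.
- vision.snapshot(name): name is "scene" or "top"; returns the picture (384x512x3 uint8, red, green, blue); there is no depth.
- vision.get_calibration(name): a dict with "fx", "fy", "cx", "cy" (pixels), "position" and "orientation" of the camera in the world. Camera axes: x right, y down, z forward; pixel columns grow to the right and rows downward; lengths in m; the calibration is good to about 2 mm. A picture is of the moment at which its call begins. get_calibration takes no time and is no camera call.
A pose or a line that the arm cannot do raises r.PlanningError and nothing moves.
- r.sign_off(): hands the job in; it is judged then, once.
Trained networks look in the newest picture that a camera, given by its name, has taken for a name from the list of things; names that differ only in an ending like _2 or _b are one class to them, and where a whole thing is asked for, a point or a joint stands for the part that bears it (a point fixed in the world has none). Each returns a list of dicts, best first, with "score" (0 to 1); they miss things now and then, are a little off and sometimes report something else, mostly with a low value. They report only what shows in the picture. A call takes as long as a camera call. They do not tell look-alikes from the thing itself.
- models.boxes_of(thing, camera): "at" ([x, y, z] in m, in world coordinates, good to about 4 mm: the middle of the surface that is visible of it).
- models.regions_of(thing, camera): "pixels" (384x512 bool, what is visible of it).
- models.mark_of(thing, camera): "at" ([x, y, z] in m, in world coordinates, good to about 4 mm: a listed point, or the origin of a listed thing).
Readings, each from a call of its own:
- telemetry.current_t(): time.
- telemetry.current_joints(): joint angles.
- telemetry.current_dq(): joint speeds.
- telemetry.current_joint_efforts(): joint torques, N m.
- telemetry.current_ee_pos(): TCP position.
- telemetry.current_tool_rot(): TCP orientation.
- telemetry.current_wrist_force(): force on the tool from outside, world axes, zero at the start.
- telemetry.current_torque(): the same for the moment, N m.
- telemetry.current_opening(): finger opening in m.
- telemetry.current_finger_force(): force on a finger pad.
Only numpy, scipy, OpenCV 4.12 (cv2) and the standard library are available. Lean on these libraries where they do the work, as an engineer would, in place of code of your own. Each camera call takes 0.05 s, during which the arm holds its last target. There are 200 camera calls.

## Working session

There is one attempt and no reset: what is moved stays moved. The work goes in short steps, each a Python script; the robot and the scene stay as the last script left them, time stands still between calls to the robot, and variables do not carry over. Pictures are saved under pics/ and viewed, at most 10 in all, crops included, and the job is handed in when it is done.

```bash
ls; mkdir -p pics; python3 - <<'E'
from plant import r, gripper_to, inverse_kinematics, vision, models, telemetry
import cv2,numpy as np
ims=[]
for c in ("scene","top"):
    im=vision.snapshot(c); cv2.imwrite(f"pics/{c}0.png",cv2.cvtColor(im,cv2.COLOR_RGB2BGR))
    k=vision.get_calibration(c); print(c,{a:np.round(b,3).tolist() for a,b in k.items()})
for n in "tilt_base hinge_axis plate_handle plate_corner spacer_strip spacer_tray spacer_middle spacer_low spacer_tall cedar_block light_offcut flap_brush".split():
    for c in ("scene","top"):
        print(n,c,[(np.round(d['at'],4).tolist(),round(d['score'],2)) for d in models.mark_of(n,c)][:4])
print(telemetry.current_t(), r.nose_length)
E
```

```text
pics
scene {'fx': 418.313, 'fy': 418.313, 'cx': 259.846, 'cy': 198.899, 'position': [-0.233, 0.662, 0.753], 'orientation': [0.169, -0.331, 0.83, -0.416]}
top {'fx': 402.305, 'fy': 402.305, 'cx': 252.185, 'cy': 194.154, 'position': [0.249, -0.003, 1.196], 'orientation': [-0.062, 0.708, -0.702, 0.041]}
tilt_base scene [([0.534, -0.0502, 0.0008], 0.57)]
tilt_base top [([0.5413, -0.0524, -0.0039], 0.93)]
hinge_axis scene [([0.5576, -0.1286, 0.0279], 0.96)]
hinge_axis top [([0.552, -0.1327, 0.0244], 0.62)]
plate_handle scene [([0.506, 0.1015, 0.0344], 0.83)]
plate_handle top [([0.5056, 0.0957, 0.0389], 0.85), ([0.488, 0.3058, 0.003], 0.38)]
plate_corner scene [([0.6033, -0.1007, 0.043], 0.81)]
plate_corner top [([0.6036, -0.0999, 0.0438], 0.58)]
spacer_strip scene [([0.5221, 0.0249, 0.0163], 0.68)]
spacer_strip top [([0.5223, 0.0214, 0.0164], 0.86)]
spacer_tray scene [([0.481, 0.3077, 0.002], 0.68), ([0.4845, 0.3064, 0.0037], 0.28)]
spacer_tray top [([0.4855, 0.3051, -0.0022], 0.69)]
spacer_middle scene [([0.1579, 0.3168, -0.0022], 0.95), ([0.4574, 0.4172, -0.0012], 0.9), ([0.3105, 0.3201, 0.0034], 0.78), ([0.4272, 0.3103, 0.0076], 0.71)]
spacer_middle top [([0.4565, 0.416, -0.0024], 0.75), ([0.3175, 0.3209, -0.0004], 0.71), ([0.1635, 0.3202, 0.0018], 0.64), ([0.5419, 0.2977, 0.0086], 0.59)]
spacer_low scene [([0.4837, 0.3042, 0.0057], 0.62)]
spacer_low top [([0.4889, 0.3087, 0.0016], 0.68)]
spacer_tall scene [([0.5443, 0.3039, 0.0056], 0.79)]
spacer_tall top [([0.5442, 0.3005, 0.0052], 0.71)]
cedar_block scene []
cedar_block top [([0.4521, -0.3921, -0.0026], 0.98)]
light_offcut scene [([0.6015, -0.101, 0.0405], 0.38)]
light_offcut top [([0.347, -0.2428, -0.0], 0.56)]
flap_brush scene [([0.3782, 0.2002, 0.0025], 0.93)]
flap_brush top [([0.3786, 0.1985, 0.0015], 0.87)]
1.3 0.025
```

View pics/scene0.png

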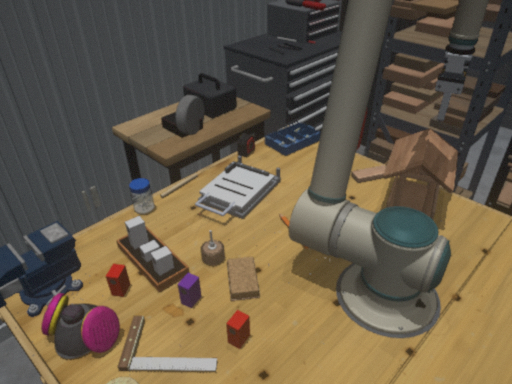

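View pics/top0.png

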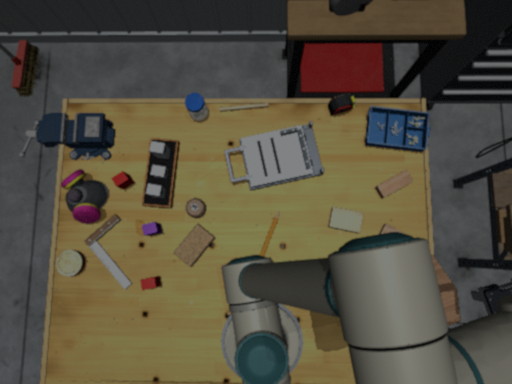

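```bash
cat > h.py <<'E'
from plant import r, gripper_to, inverse_kinematics, vision, models, telemetry
import cv2, numpy as np, json, sys
from scipy.spatial.transform import Rotation as R
Z=np.array([0,0,1.])
def quat(y,z):
    """tool orientation with closing line y, pointing z"""
    y=y/np.linalg.norm(y); z=z/np.linalg.norm(z)
    q=R.from_matrix(np.c_[np.cross(y,z),y,z]).as_quat(); return [q[3],q[0],q[1],q[2]]
def best(p,y,z):
    """of the two equal grasps, the one with the last joint nearer its middle"""
    o=[]
    for s in (1,-1):
        q=quat(s*np.asarray(y),np.asarray(z)); j=inverse_kinematics(list(p),q)
        if j is not None: o.append((abs(j[5]),q))
    return min(o)[1]
def snap(c,name,box=None,k=1):
    im=vision.snapshot(c)
    if name:
        x=im if box is None else im[box[1]:box[3],box[0]:box[2]]
        cv2.imwrite(f"pics/{name}.png",cv2.cvtColor(cv2.resize(x,None,fx=k,fy=k,interpolation=cv2.INTER_CUBIC),cv2.COLOR_RGB2BGR))
    return im
def marks(n,c): return [(np.round(d['at'],4).tolist(),round(d['score'],2)) for d in models.mark_of(n,c)]
def ground(px,c,z):
    """pixels (n,2) -> world points on the level z"""
    k=vision.get_calibration(c); px=np.atleast_2d(px).astype(float)
    d=np.c_[(px[:,0]-k['cx'])/k['fx'],(px[:,1]-k['cy'])/k['fy'],np.ones(len(px))]
    o=k['orientation']; d=R.from_quat([o[1],o[2],o[3],o[0]]).apply(d)
    p=np.asarray(k['position']); return p+d*((z-p[2])/d[:,2])[:,None]
# base frame: fit hinge 0, strip 157, handle 235 mm on a line (two-camera means)
P=np.array([[.5548,-.1307],[.5222,.0232],[.5058,.0986]]); S=np.array([0,.157,.235])
_d=((S-S.mean())[:,None]*(P-P.mean(0))).sum(0); u=np.r_[_d/np.linalg.norm(_d),0]
H=np.r_[P.mean(0)-u[:2]*S.mean(),.024]; v=np.cross(Z,u)
def onplate(x,y,z,th):
    """point given in hinge-based plate axes, plate at th"""
    return H+x*(np.cos(th)*u+np.sin(th)*Z)+y*v+z*(-np.sin(th)*u+np.cos(th)*Z)
def bar(th): return onplate(.235,0,.012,th)
E
python3 - <<'E'
from h import *
a=cv2.imread("pics/scene0.png")[205:305,90:280]; b=cv2.imread("pics/top0.png")[120:270,210:440]
cv2.imwrite("pics/c0.png",np.vstack([cv2.resize(a,(600,316),interpolation=2),cv2.resize(b,(600,280),interpolation=2)])[:600])
print("H",H,"u",u,"bar",bar(0))
off=.006*Z
for th in (0,.4,.9,1.4,1.85):
  for s in (1,-1):
    print(th,s,np.round(inverse_kinematics(list(bar(th)+off),quat(s*u,-Z)),2))
for c in("scene","top"):
  m=models.regions_of("tilt_plate",c)
  for d in m[:1]:
    ys,xs=np.nonzero(d['pixels']); g=ground(np.c_[xs,ys],c,.041)[:,:2].astype(np.float32)
    print(c,d['score'],len(xs),cv2.minAreaRect(g))
print("u angle",np.degrees(np.arctan2(u[1],u[0])))
E
```

```text
H [ 0.55487308 -0.13075539  0.024     ] u [-0.20872258  0.97797489  0.        ] bar [0.50582328 0.09906871 0.036     ]
0 1 [ 0.06  0.33  1.86 -0.    0.95 -1.72]
0 -1 [ 0.06  0.33  1.86 -0.    0.95  1.42]
0.4 1 [ 0.01  0.24  1.73 -0.    1.17 -1.77]
0.4 -1 [ 0.01  0.24  1.73 -0.    1.17  1.37]
0.9 1 [-0.13  0.19  1.57 -0.    1.39 -1.91]
0.9 -1 [-0.13  0.19  1.57 -0.    1.39  1.23]
1.4 1 [-0.31  0.22  1.42 -0.    1.5  -2.09]
1.4 -1 [-0.31  0.22  1.42 -0.    1.5   1.05]
1.85 1 [-0.46  0.3   1.34 -0.    1.5  -2.24]
1.85 -1 [-0.46  0.3   1.34 -0.    1.5   0.9 ]
scene 0.62 2151 ((0.5313628911972046, -0.0140514075756073), (0.1605808138847351, 0.2525368332862854), 13.383321762084961)
top 0.93 3454 ((0.5274838805198669, -0.011857733130455017), (0.1527469903230667, 0.24303941428661346), 12.036664009094238)
u angle 102.04750267121474
```

View pics/c0.png

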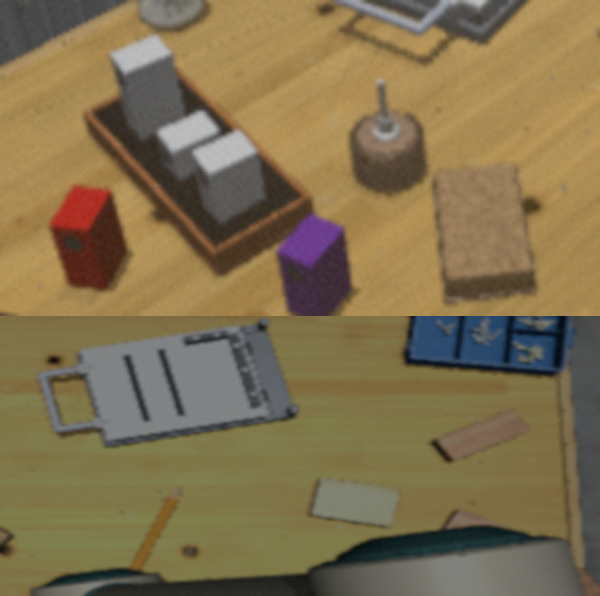

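The crops show the tall spacer at the far end of the tray, the low one in the middle and the middle-height one at the near end (scene crop ~(230,170), full picture ~(162,260)). A reddish offcut lies at top pixel (394,184), and another is half hidden under the arm at ~(392,228). The plate's yaw from the mask agrees with my fit (12.04°), so I'll open the plate now.

```bash
python3 - <<'E'
from h import *
q=quat(-u,-Z); off=.006*Z
r.move_to(list(bar(0)+off+.12*Z),q); gripper_to(.034,15)
print("guard",r.move_l(list(bar(0)+off),vel=.12,guard=12))
gripper_to(.0,15)
f=lambda:np.round(telemetry.current_wrist_force(),1)
print(telemetry.current_t(),telemetry.current_opening(),telemetry.current_finger_force(),f(),f()@u)
if telemetry.current_opening()>.007:
  for th in np.linspace(0,1.82,14)[1:]:
    r.move_l(list(bar(th)+off),vel=.14)
    w=f(); print(round(th,2),w,np.round(telemetry.current_ee_pos(),4),round(telemetry.current_opening(),4))
    if np.linalg.norm(w)>50: break
snap("scene","open",(150,100,300,260),4)
print(telemetry.current_t())
E
```

```text
guard False
6.825 0.0006455742344611593 0.0 [-0.   0.3  0.1] 0.29339246686997217
6.875
```

View pics/open.png

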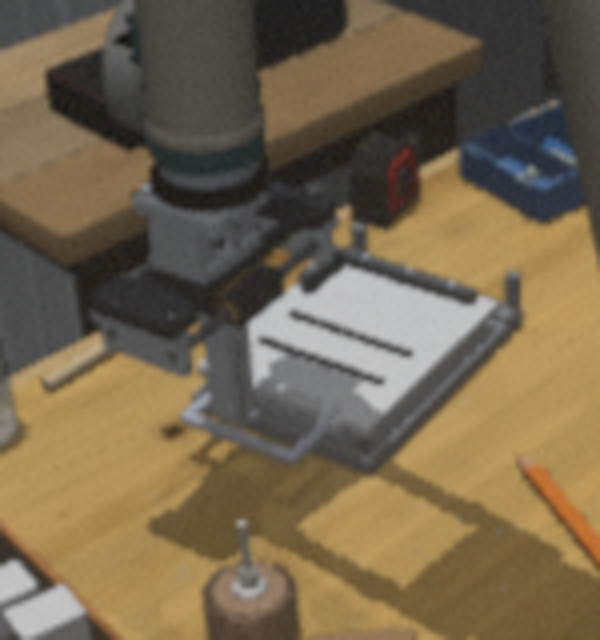

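The fingers closed empty: their tips, at crop (240,420), sit inside the loop, and the bar runs (190,415)-(295,455). I'll measure the bar itself.

```bash
python3 - <<'E'
from h import *
print("ee",np.round(telemetry.current_ee_pos(),4),telemetry.current_tool_rot(),quat(-u,-Z))
px=np.array([[190,415],[295,455],[240,420]])/4+[150,100]
g=ground(px,"scene",.036); print(np.round(g,4)); print("along u",(g-H)@u,"v",(g-H)@v)
print("tip z.017",(ground(px[2],"scene",.017)-H)@np.c_[u,v])
for c in("scene","top"):
  print(marks("plate_handle",c),marks("hinge_axis",c))
E
```

```text
ee [0.5058 0.0991 0.042 ] [ 3.97849375e-06  9.94476946e-01  1.04955249e-01 -1.10394348e-05] [np.float64(0.0), np.float64(0.9944784787934262), np.float64(0.10494072239465965), np.float64(-0.0)]
[[0.5471 0.1056 0.036 ]
 [0.4594 0.0853 0.036 ]
 [0.5169 0.0852 0.036 ]]
along u [0.23281424 0.2312403  0.21915371] v [-0.0417612   0.04824296 -0.00792661]
tip z.017 [[ 0.20005124 -0.02417607]]
[([0.5045, 0.1017, 0.0371], 0.8)] [([0.3809, 0.1997, -0.003], 0.26)]
[([0.5056, 0.0957, 0.0389], 0.85), ([0.488, 0.3058, 0.003], 0.38)] [([0.552, -0.1327, 0.0244], 0.62)]
```

```bash
python3 - <<'E'
from h import *
im=snap("scene",None)[165:235,180:260]; b=snap("top",None)[120:210,205:325]
z=lambda x:cv2.resize(x,(0,0),fx=560/x.shape[0],fy=560/x.shape[0],interpolation=cv2.INTER_CUBIC)
a=z(im); cv2.imwrite("pics/z1.png",cv2.cvtColor(a,cv2.COLOR_RGB2BGR))
def proj(p,c):
    k=vision.get_calibration(c);o=k['orientation']
    d=R.from_quat([o[1],o[2],o[3],o[0]]).inv().apply(np.asarray(p)-k['position'])
    return np.r_[k['fx']*d[0]/d[2]+k['cx'],k['fy']*d[1]/d[2]+k['cy']]
for n,p in(("bar mid",bar(0)),("bar+40v",bar(0)+.04*v),("bar-40v",bar(0)-.04*v),("tip",bar(0)-.019*Z),("bar z.086",bar(0)+.05*Z)): print(n,(proj(p,"scene")-[180,165])*8)
E
```

```text
bar mid [230.70548541 350.89953506]
bar+40v [324.02140037 388.08649976]
bar-40v [140.06281667 314.77787539]
tip [234.96235469 393.49025426]
bar z.086 [219.09645993 234.7492116 ]
```

View pics/z1.png

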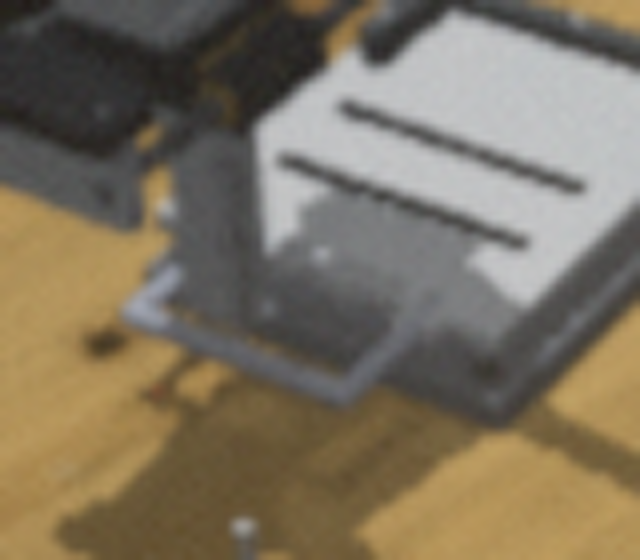

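The bar passes in front of the fingers: it runs (125,310)-(345,395), and the predicted bar middle of (231,351) fits it. The fingertips should show at (235,393) but don't. I'll feel for the bar with light guarded moves.

```bash
python3 - <<'E'
from h import *
p=np.array(telemetry.current_ee_pos())
for d in (-.008*Z,.02*u):
    g=r.move_l(list(p+d),vel=.03,guard=3); e=np.array(telemetry.current_ee_pos())
    print(g,np.round(e-p,4),"u",(e-p)@u,np.round(telemetry.current_wrist_force(),1))
    r.move_l(list(p),vel=.06)
    if g: break
print(telemetry.current_t())
E
```

```text
True [ 0.0003  0.     -0.0075] u -6.449359397770874e-05 [ 0.5 -0.8  4.9]
7.7667
```

```bash
python3 - <<'E'
from h import *
p=np.array(telemetry.current_ee_pos())
for n,d in (("+u",.02*u),("-u",-.015*u),("+v",.02*v),("-v",-.02*v)):
    g=r.move_l(list(p+d),vel=.05,guard=3); e=np.array(telemetry.current_ee_pos())
    print(n,g,"u %.4f v %.4f"%((e-p)@u,(e-p)@v),np.round(telemetry.current_wrist_force(),1))
    r.move_l(list(p),vel=.08)
gripper_to(.034); im=snap("scene","z2",(180,150,260,235),7); print(marks("plate_handle","scene"))
snap("top","z3",(200,110,340,210),5)
print(p,telemetry.current_t())
E
```

```text
+u False u 0.0203 v 0.0000 [-0.6  0.7  0.1]
-u False u -0.0153 v -0.0000 [-1.2 -0.4 -0.5]
+v False u -0.0001 v 0.0200 [ 0.2 -0.4 -0. ]
-v False u 0.0000 v -0.0200 [ 0.1 -0.5  0.2]
[([0.5064, 0.1017, 0.0339], 0.65), ([0.5454, 0.3054, 0.0042], 0.23)]
[0.50599162 0.09904726 0.04218675] 12.25
```

View pics/z2.png

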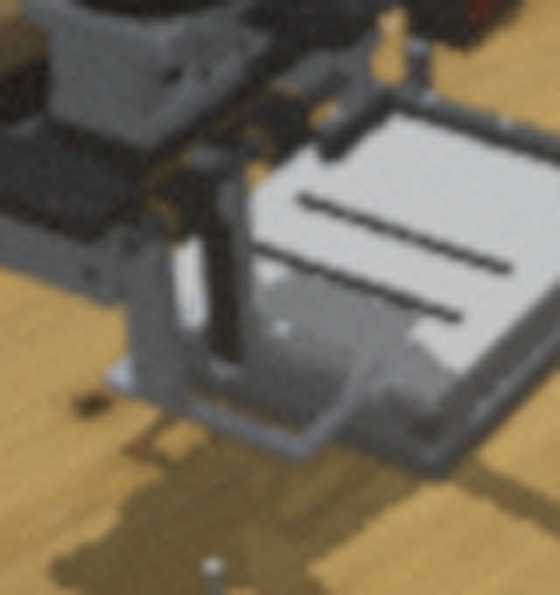

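The fingers straddle the bar, but their tips (near finger ~(160,395)) end at bar level. Nothing was felt sideways, and the downward contact came at TCP z 0.0345. So the tips sit about 31 mm higher than described. I'll touch the bare bench lightly to settle the offset.

```bash
python3 - <<'E'
from h import *
p=np.array(telemetry.current_ee_pos()); gripper_to(0)
r.move_l(list(p+.07*u),vel=.2)
t=p+.07*u; t[2]=-.02
g=r.move_l(list(t),vel=.04,guard=3); e=telemetry.current_ee_pos()
print(g,np.round(e,4),np.round(telemetry.current_wrist_force(),1),telemetry.current_t())
r.move_l(list(p+.07*u+.03*Z),vel=.2)
E
```

```text
True [ 0.4912  0.1675 -0.0065] [-1.1 -0.7  5.1] 14.5417
```

View pics/z3.png

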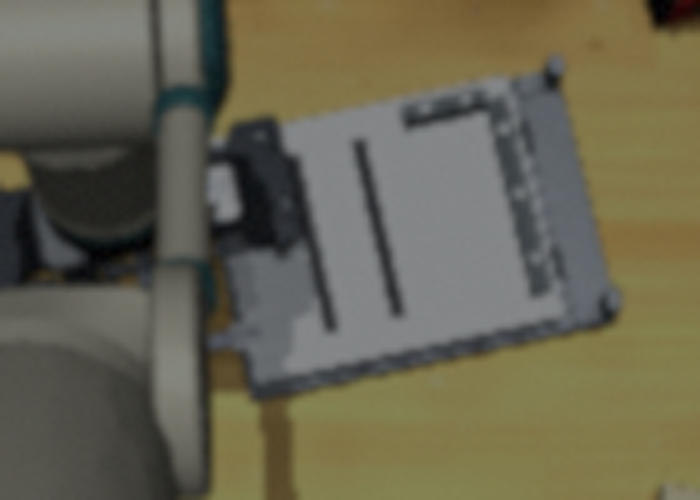

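The bench touch confirms it. The fingertips touch at TCP z = -6.5 mm, not +25 mm, so the fingers really end 31.5 mm short of the documented tool frame. The lateral match is good. I'll correct the tool offset and redo the opening.

```bash
cat >> h.py <<'E'
GO=.006-.0315   # grasp point along tool z from the reported TCP (measured by bench touch)
def ee(g,zt=-Z): return list(np.asarray(g)-GO*np.asarray(zt))
def force(): return np.array(telemetry.current_wrist_force())
E
python3 - <<'E'
from h import *
r.move_l(ee(bar(0)+.05*Z),vel=.25); gripper_to(.034,15)
print("guard",r.move_l(ee(bar(0)),vel=.12,guard=8))
gripper_to(.0,15)
print(telemetry.current_t(),telemetry.current_opening(),telemetry.current_finger_force(),np.round(force(),1))
if telemetry.current_opening()>.007:
  for th in np.linspace(0,1.82,14)[1:]:
    r.move_l(ee(bar(th)),vel=.16)
    w=force(); print(round(th,2),np.round(w,1),round(telemetry.current_opening(),4))
    if np.linalg.norm(w)>50: break
  snap("scene","open2",(130,80,330,230),4)
print(telemetry.current_t())
E
```

```text
guard False
17.2917 0.009550577789627932 14.988658279180527 [-0.4  5.5  2.6]
0.14 [ 1.1  6.1 -1.2] 0.0098
0.28 [ 0.1  7.3 -1. ] 0.0094
0.42 [-0.   7.5  0.9] 0.0096
0.56 [-0.2  8.7  3.1] 0.0094
0.7 [-0.2 10.4  6.6] 0.0094
0.84 [-1.8 10.7 10.3] 0.0095
0.98 [-0.9  9.1 11. ] 0.0094
1.12 [0.9 6.4 9.8] 0.0095
1.26 [2.1 2.9 8.7] 0.0092
1.4 [3.3 2.6 6.1] 0.0094
1.54 [4.9 0.8 5.4] 0.0093
1.68 [5.5 0.1 3.9] 0.0097
1.82 [6.7 0.  1.4] 0.0098
22.0
```

```bash
python3 - <<'E'
from h import *
gripper_to(.05,15); e=np.array(telemetry.current_ee_pos()); r.move_l(list(e+.09*Z),vel=.3)
snap("top",None); snap("scene","rel",(130,80,330,230),4)
pts=[]
for c in("top","scene"):
    print(c,"handle",marks("plate_handle",c)[:1],"strip",marks("spacer_strip",c)[:1],"mid",marks("spacer_middle",c)[:6],"low",marks("spacer_low",c)[:1],"tall",marks("spacer_tall",c)[:1],"cedar",marks("cedar_block",c)[:4],"tray",marks("spacer_tray",c)[:1])
for d in models.regions_of("spacer_tray","top")[:1]:
    ys,xs=np.nonzero(d['pixels']); print(cv2.minAreaRect(ground(np.c_[xs,ys],"top",.026)[:,:2].astype(np.float32)))
for d in models.regions_of("cedar_block","top")[:4]:
    ys,xs=np.nonzero(d['pixels']); print("cedar",d['score'],xs.mean(),ys.mean(),cv2.minAreaRect(ground(np.c_[xs,ys],"top",.03)[:,:2].astype(np.float32)))
print("bar at 1.85",bar(1.85),telemetry.current_t())
E
```

```text
top handle [([0.4215, 0.3137, 0.0029], 0.21)] strip [([0.5218, 0.022, 0.014], 0.66)] mid [([0.4562, 0.4175, -0.0028], 0.72), ([0.4237, 0.3083, 0.0038], 0.52)] low [([0.4891, 0.3061, 0.0009], 0.55)] tall [([0.5438, 0.2971, 0.0077], 0.57)] cedar [([0.4524, -0.3891, -0.0012], 0.78), ([0.519, 0.0216, 0.012], 0.7), ([0.4873, 0.3033, 0.002], 0.48)] tray [([0.4866, 0.3048, -0.0022], 0.7)]
scene handle [([0.5759, -0.2019, 0.2462], 0.95)] strip [([0.5213, 0.0236, 0.0162], 0.69)] mid [([0.4553, 0.4144, 0.0029], 0.9), ([0.3121, 0.3222, 0.0034], 0.8), ([0.4264, 0.3123, 0.0064], 0.71), ([0.1598, 0.3166, -0.0008], 0.57)] low [([0.4827, 0.3051, 0.0059], 0.66)] tall [([0.5446, 0.3048, 0.0058], 0.78)] cedar [] tray [([0.4811, 0.3083, 0.0024], 0.65)]
((0.48376646637916565, 0.307550847530365), (0.09438161551952362, 0.20807625353336334), 85.17992401123047)
cedar 0.65 393.80898876404495 184.29662921348316 ((0.4513143002986908, -0.3797459900379181), (0.03742536902427673, 0.10411164909601212), 26.92959213256836)
cedar 0.59 155.42424242424244 190.86363636363637 ((0.4278521239757538, 0.3186737596988678), (0.055810943245887756, 0.034492362290620804), 76.42525482177734)
bar at 1.85 [ 0.57079841 -0.2053739   0.24659259] 24.1333
```

View pics/rel.png

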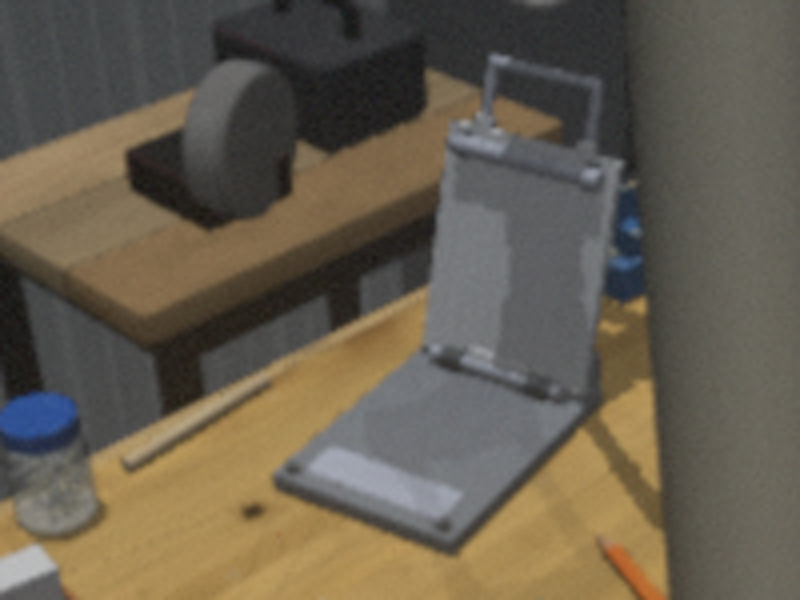

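The plate stands open on its stops (bar at ~(545,65) in the crop), and the bright strip is clear at ~(385,480). Next is the spacer.

```bash
python3 - <<'E'
from h import *
S0=np.array([.4258,.3108,0]); a=np.radians(-4.5); ty=np.array([-np.sin(a),np.cos(a),0])
g=S0+.050*Z
q=best(ee(g+.1*Z),ty,-Z)
gripper_to(.062,25)
r.move_to(ee(g+.08*Z),q)
print("g",r.move_l(ee(g),vel=.15,guard=8))
gripper_to(.0,25)
print(telemetry.current_t(),telemetry.current_opening(),telemetry.current_finger_force(),np.round(force(),1))
assert .034<telemetry.current_opening()<.045
r.move_l(ee(g+.10*Z),vel=.2)
C=H+.157*u; C[2]=.016
d=C+.045*Z; q=best(ee(d+.1*Z),v,-Z)
r.move_to(ee(d+.07*Z),q); r.move_l(ee(d+.008*Z),vel=.2)
print("touch",r.move_l(ee(d-.004*Z),vel=.03,guard=4),np.array(telemetry.current_ee_pos())-ee(d),np.round(force(),1))
gripper_to(.062,25); r.move_l(ee(d+.1*Z),vel=.25)
snap("scene",None); snap("top",None)
print("C",C,marks("spacer_middle","scene"),marks("spacer_middle","top"),telemetry.current_t())
for m in models.regions_of("spacer_middle","scene"):
    ys,xs=np.nonzero(m['pixels']);print(m['score'],xs.mean(),ys.mean())
E
```

```text
g False
27.7583 0.040401249142355385 24.34061049367301 [-1.3  2.   5. ]
touch True [0.00175295 0.00016849 0.00057271] [-0.   0.2  3.6]
C [0.52210364 0.02278667 0.016     ] [([0.4576, 0.4145, -0.0005], 0.88), ([0.5235, 0.022, 0.0167], 0.86), ([0.1606, 0.3169, 0.0], 0.85), ([0.3102, 0.3218, 0.0062], 0.73)] [([0.3191, 0.3235, 0.0012], 0.71), ([0.3503, -0.2423, -0.0023], 0.53), ([0.4557, 0.414, -0.0004], 0.5), ([0.1611, 0.3213, 0.0008], 0.42)] 31.6833
0.71 237.33282442748092 328.618320610687
0.7 223.67379679144386 190.21657754010695
0.67 189.09437086092714 289.53973509933775
0.63 117.61367521367521 279.32649572649575
```

```bash
python3 - <<'E'
from h import *
e=np.array(telemetry.current_ee_pos()); r.move_l([e[0],e[1],.30],vel=.3)
gripper_to(.05,15); q=quat(-u,-Z); b=bar(1.85)+.001*u
r.move_to(ee(b+.07*Z),q)
print("g",r.move_l(ee(b),vel=.15,guard=6))
gripper_to(0,15)
print(telemetry.current_t(),telemetry.current_opening(),np.round(force(),1))
assert telemetry.current_opening()>.007
for th in np.linspace(1.85,.43,12)[1:]:
    r.move_l(ee(bar(th)),vel=.15); print(round(th,2),np.round(force(),1),round(telemetry.current_opening(),4))
print("touch",r.move_l(ee(bar(.36)),vel=.02,guard=5))
p=np.array(telemetry.current_ee_pos()); k=p+GO*-Z-H
print("th",np.arctan2(k[2],k@u)-np.arctan2(.012,.235),np.round(force(),1),telemetry.current_opening(),telemetry.current_t())
snap("scene","low",(130,100,330,250),4)
print(marks("plate_handle","scene")[:1],bar(.393))
E
```

```text
g False
35.2917 0.009615730499296182 [-0.1  0.6  0.8]
1.72 [-1.4 -0.5  0.8] 0.0095
1.59 [-2.7 -1.7  3.9] 0.0096
1.46 [-4.4 -0.8  6.3] 0.0091
1.33 [-5.6 -0.5  5.5] 0.0095
1.2 [-5.   1.   4.1] 0.0097
1.08 [-4.9  1.   4.1] 0.0094
0.95 [-4.4  2.   3.1] 0.0093
0.82 [-5.1  2.3  2.7] 0.0094
0.69 [-5.7  2.3  0.9] 0.0091
0.56 [-5.4  3.4  0.8] 0.0093
0.43 [-5.6  3.5  0.3] 0.0093
touch True
th 0.3764756117970598 [-1.  -1.   4.4] 0.009672796016806064 39.7667
[([0.5117, 0.0775, 0.1266], 0.55)] [0.51052181 0.0770536  0.12508111]
```

View pics/low.png

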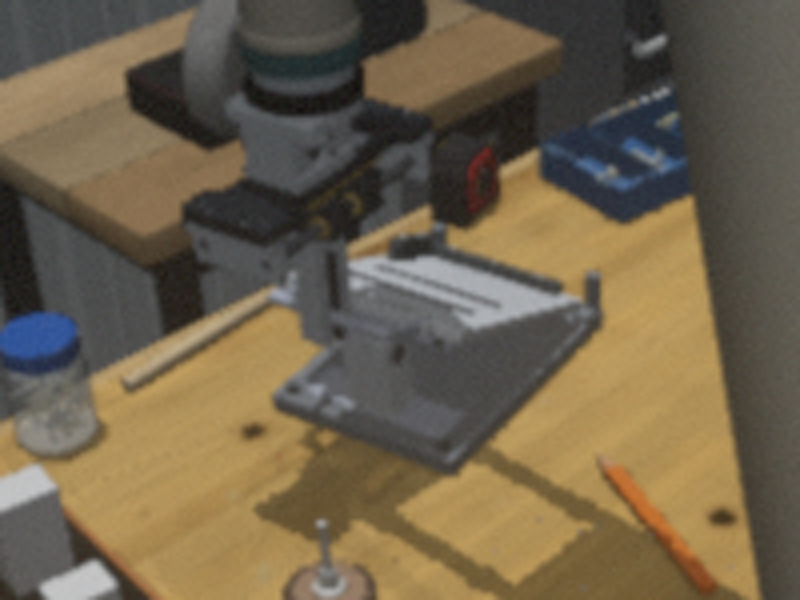

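The roller rests on the spacer (plate tilted, spacer under it at ~(375,365)), and the guard tripped on contact. I'll release and look for the cedar pieces.

```bash
python3 - <<'E'
from h import *
gripper_to(.04,15); e=np.array(telemetry.current_ee_pos()); r.move_l(list(e+.10*Z),vel=.25)
q0=np.array(telemetry.current_joints()); 
im=snap("top","ced",(320,150,440,255),5); im2=snap("scene",None)
print(marks("plate_handle","scene")[:1],bar(.393),marks("plate_corner","scene")[:1],marks("plate_corner","top")[:1],marks("spacer_middle","scene")[:3])
print(marks("cedar_block","top"),[(np.round(d['at'],4).tolist(),round(d['score'],2)) for d in models.boxes_of("cedar_block","top")])
for d in models.regions_of("cedar_block","top")[:4]:
    ys,xs=np.nonzero(d['pixels']); print("cedar",d['score'],len(xs),xs.mean(),ys.mean(),cv2.minAreaRect(ground(np.c_[xs,ys],"top",.03)[:,:2].astype(np.float32)))
print(np.round(q0,2),telemetry.current_t())
E
```

```text
[([0.5122, 0.0791, 0.1255], 0.65)] [0.51052181 0.0770536  0.12508111] [([0.605, -0.107, 0.0431], 0.59)] [([0.6072, -0.1115, 0.0522], 0.73)] [([0.3128, 0.32, 0.0023], 0.93), ([0.1625, 0.3165, -0.0028], 0.89), ([0.5217, 0.0236, 0.0154], 0.88)]
[([0.4499, -0.3884, -0.0027], 0.75)] [([0.4479, -0.3887, 0.0289], 0.93)]
cedar 0.61 534 393.936329588015 183.79026217228466 ((0.45317718386650085, -0.3791314959526062), (0.04259515181183815, 0.11195437610149384), 29.47044563293457)
cedar 0.51 3672 284.66339869281046 156.61737472766885 ((0.5387603640556335, -0.03732670843601227), (0.1799468696117401, 0.2564087212085724), 12.301090240478516)
[0.02 0.19 1.64 0.   1.33 1.38] 41.525
```

View pics/ced.png

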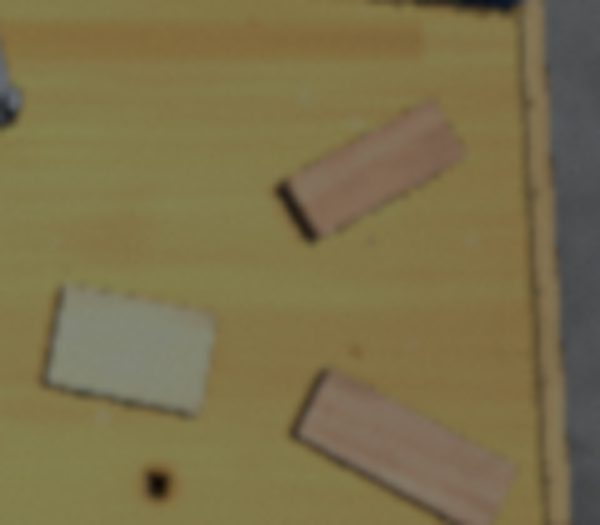

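The upper reddish piece, with the broad dark end face (crop ~(378,167), full ~(395.6,183.4)), is the thick cedar block. The lower one at ~(405,450) is thin. I'll pick up the upper one and seat it.

```bash
cat > seat.py <<'E'
from h import *
px=np.array([[290,180],[435,100],[467,150],[320,238]])/5+[320,150]
g4=ground(px,"top",.03); ctr=g4.mean(0); L=(g4[1]-g4[0])+(g4[2]-g4[3]); L[2]=0; L/=np.linalg.norm(L)
print("corners centre",np.round(ctr,4),"long deg",np.degrees(np.arctan2(L[1],L[0])))
c=np.r_[(ctr[:2]+[.4479,-.3887])/2,0]; W=np.cross(Z,L)
th=.393; xp=np.cos(th)*u+np.sin(th)*Z; zp=-np.sin(th)*u+np.cos(th)*Z
print("corner pred",onplate(.019,-.055,.017,th))
g=c+.032*Z; tgt=lambda x,y,z: onplate(.039+x,-.005+y,.017+.032+z,th)
hov=ee(tgt(.012,.010,.05),-zp); qh=best(hov,xp,-zp); print("hover",np.round(hov,3),np.round(inverse_kinematics(hov,qh),2))
E
python3 - <<'E'
from seat import *
gripper_to(.07,20)
q=best(ee(g+.1*Z),W,-Z); r.move_to(ee(g+.10*Z),q)
print("g",r.move_l(ee(g),vel=.18,guard=6)); gripper_to(0,20)
print(telemetry.current_t(),telemetry.current_opening(),telemetry.current_finger_force(),np.round(force(),1))
assert .035<telemetry.current_opening()<.046
r.move_l(ee(g+.12*Z),vel=.25)
qh=best(hov,xp,-zp); r.move_to(hov,qh)
pos=lambda: np.array(telemetry.current_ee_pos())-ee(tgt(0,0,0),-zp)
sh=lambda n,s: print(n,s,"x %.4f y %.4f z %.4f"%(pos()@xp,pos()@v,pos()@zp),np.round(force(),1),round(telemetry.current_opening(),4),round(telemetry.current_t(),2))
r.move_l(ee(tgt(.012,.010,.012),-zp),vel=.2); sh("pre",0)
s=r.move_l(ee(tgt(.012,.010,-.012),-zp),vel=.03,guard=3); sh("down",s)
E
```

```text
corners centre [ 0.454  -0.3848  0.03  ] long deg -59.845319725275004
corner pred [ 0.60635716 -0.10847765  0.04698026]
hover [ 0.546 -0.113  0.111] [-0.54  0.44  1.55  0.29  1.43  0.74]
g False
45.7833 0.03969785200982033 19.99528259038925 [-0.1  0.7  3.8]
pre 0 x 0.0121 y 0.0105 z 0.0117 [ 0.2 -0.4 -0.8] 0.0395 48.58
down True x 0.0118 y 0.0097 z -0.0013 [-0.  -0.9  1.9] 0.0397 49.1
```

```bash
python3 - <<'E'
from seat import *
pos=lambda: np.array(telemetry.current_ee_pos())-ee(tgt(0,0,0),-zp)
sh=lambda n,s: print(n,s,"x %.4f y %.4f z %.4f"%(pos()@xp,pos()@v,pos()@zp),np.round(force(),1),round(telemetry.current_opening(),4),round(telemetry.current_t(),2))
cur=lambda d: list(np.array(telemetry.current_ee_pos())+d)
s=r.move_l(cur(.0007*zp),vel=.02)
s=r.move_l(cur(-.025*v),vel=.03,guard=3); sh("-y",s)
s=r.move_l(cur(.0008*v),vel=.02)
s=r.move_l(cur(-.03*xp),vel=.03,guard=3); sh("-x",s)
s=r.move_l(cur(-.004*v),vel=.02,guard=3); sh("-y",s)
snap("scene",None); snap("top",None); print(marks("cedar_block","top")[:2],marks("cedar_block","scene")[:2],"want",onplate(.039,-.005,.017,th))
E
```

```text
corners centre [ 0.454  -0.3848  0.03  ] long deg -59.845319725275004
corner pred [ 0.60635716 -0.10847765  0.04698026]
hover [ 0.546 -0.113  0.111] [-0.54  0.44  1.55  0.29  1.43  0.74]
-y True x 0.0115 y 0.0010 z -0.0014 [-1.3 -1.4  2.1] 0.04 49.82
-x True x 0.0000 y 0.0018 z -0.0013 [-0.1  0.2  4.1] 0.0402 50.62
-y True x 0.0001 y 0.0007 z -0.0013 [-1.3 -1.3  4.4] 0.0397 50.84
[([0.553, -0.1026, 0.0548], 0.41)] [([0.5505, -0.1036, 0.0555], 0.66)] want [ 0.55360221 -0.10084541  0.05463949]
```

```bash
python3 - <<'E'
from seat import *
pos=lambda: np.array(telemetry.current_ee_pos())-ee(tgt(0,0,0),-zp)
sh=lambda n,s: print(n,s,"x %.4f y %.4f z %.4f"%(pos()@xp,pos()@v,pos()@zp),np.round(force(),1),round(telemetry.current_t(),2))
T=lambda x,y,z: ee(tgt(x,y,z),-zp)
gripper_to(.056,20); r.move_l(T(0,0,.04),vel=.15); gripper_to(0)
r.move_l(T(0,.075,.04),vel=.25); r.move_l(T(0,.075,0),vel=.2)
s=r.move_l(T(0,.052,0),vel=.03,guard=2); sh("nudge y",s)
r.move_l(T(0,.07,0),vel=.15); r.move_l(T(.05,.07,.04),vel=.25); r.move_l(T(.05,0,.04),vel=.25); r.move_l(T(.05,0,0),vel=.2)
s=r.move_l(T(.026,0,0),vel=.03,guard=2); sh("nudge x",s)
r.move_l(T(.05,0,0),vel=.15); r.move_l(T(.05,0,.12),vel=.3)
e=np.array(telemetry.current_ee_pos()); r.move_to([.35,-.35,.3],quat(np.array([1.,0,0]),-Z))
snap("scene",None); snap("top",None)
for c in("top","scene"): print(c,marks("cedar_block",c)[:2],marks("plate_handle",c)[:1],[m for m in marks("spacer_middle",c)])
for c in("top","scene"):
  for d in models.regions_of("cedar_block",c)[:1]:
    ys,xs=np.nonzero(d['pixels']); print(c,cv2.minAreaRect(ground(np.c_[xs,ys],c,.08)[:,:2].astype(np.float32)))
print("want",onplate(.039,-.005,.017,th),bar(.393),telemetry.current_t())
E
```

```text
corners centre [ 0.454  -0.3848  0.03  ] long deg -59.845319725275004
corner pred [ 0.60635716 -0.10847765  0.04698026]
hover [ 0.546 -0.113  0.111] [-0.54  0.44  1.55  0.29  1.43  0.74]
nudge y True x -0.0003 y 0.0607 z 0.0001 [ 0.8  0.1 -0.4] 54.23
nudge x True x 0.0321 y 0.0001 z -0.0001 [-0.8  0.4  1.1] 56.27
top [([0.552, -0.1066, 0.0514], 0.61), ([0.5096, 0.0745, 0.1287], 0.29)] [([0.5094, 0.0743, 0.1282], 0.63)] [([0.4557, 0.4166, -0.0022], 0.66), ([0.1599, 0.3196, 0.0017], 0.63), ([0.3169, 0.3221, -0.0017], 0.56), ([0.5197, 0.0236, 0.0169], 0.53)]
scene [([0.5513, -0.1015, 0.0532], 0.94), ([0.5449, 0.3023, 0.0042], 0.53)] [([0.508, 0.0763, 0.1216], 0.83)] [([0.1595, 0.3138, -0.0014], 0.97), ([0.3124, 0.3224, 0.004], 0.72), ([0.4587, 0.4136, -0.0001], 0.61), ([0.5231, 0.0213, 0.0174], 0.56)]
top ((0.5517944097518921, -0.10301239788532257), (0.10593815892934799, 0.04862399399280548), 12.44880485534668)
scene ((0.5440058708190918, -0.09406112134456635), (0.12337906658649445, 0.06504710018634796), 10.806485176086426)
want [ 0.55360221 -0.10084541  0.05463949] [0.51052181 0.0770536  0.12508111] 59.125
```

The y nudge stopped about 2 mm early. I'll repeat it once with a firmer guard, then hand in.

```bash
python3 - <<'E'
from seat import *
pos=lambda: np.array(telemetry.current_ee_pos())-ee(tgt(0,0,0),-zp)
T=lambda x,y,z: ee(tgt(x,y,z),-zp)
r.move_to(T(0,.075,.09),best(T(0,.075,.09),xp,-zp)); r.move_l(T(0,.07,0),vel=.25)
s=r.move_l(T(0,.050,0),vel=.03,guard=3.5); print(s,pos()@v,np.round(force(),1),telemetry.current_t())
r.move_l(T(0,.075,0),vel=.2); r.move_l(T(0,.075,.10),vel=.3)
print(telemetry.current_t()); print(r.sign_off())
E
```

```text
corners centre [ 0.454  -0.3848  0.03  ] long deg -59.845319725275004
corner pred [ 0.60635716 -0.10847765  0.04698026]
hover [ 0.546 -0.113  0.111] [-0.54  0.44  1.55  0.29  1.43  0.74]
True 0.06033741340379154 [-0.  -0.4 -0.4] 61.475
62.2083
the job is handed in; nothing more can be done
None
```

I finished the job and handed it in at 62 s: the plate is on the middle spacer and the cedar is pressed against the ledge and end stop, though two y nudges stopped about 2 mm sooner than I expected and I didn't look again after the last; the fingertips also sit 31.5 mm short of the documented tool frame, which I corrected for.

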